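Key the brass rose of the lamp switch onto its pin and press it home

TASK

On the vanity counter, the round brass rose of the lamp switch stands raised over its wooden block. Without lifting it, push it round by its raised petals with a fingertip until the notch in its rim stands over the pin on the block, then press its middle down until it sits fully home on the block, take the hand away, and leave the toilet articles around it where they are.

Things in the scene. Friction and masses are not known exactly. Their poses are not given: they have to be found in the camera images.
- rose_boss (a point): centre of the flat top of the low round boss (38 mm across at its foot, 20 mm on top) in the middle of the brass rose, on its upright turning axis. The rose is a level plate, 116 mm in diameter, 6 mm thick; its upper face lies 16 mm below this point. The point is 57 mm above the counter at the start and 46 mm when the rose is home
- petal (a point): top of one of the rose's three raised petals, halfway along it, 37 mm from the axis, opposite the notch; it turns with the rose. Petals are straight radial bars, 10 mm wide, 10 mm high above the plate, reaching from 21 to 53 mm from the axis, at 60, 180 and 300 degrees from the notch; of the three open gaps between them one is centred on the notch
- notch (a point): middle of the notch in the rose's rim, at the height of the plate's upper face, 54 mm from the axis; the notch is a straight radial slot, 14 mm wide, open outward, cut in to 46 mm from the axis. It turns with the rose
- pin_top (a point): tip of the fixed upright steel pin on the block, 54 mm from the rose's axis: round, 8 mm in diameter, domed, 9 mm tall, its tip 2 mm below the underside of the raised rose. A short steel bar 6 mm wide, lying radially on the block just outside the rose's rim, points at the pin and shows its bearing from above even when the rose covers it
- switch_block: round wooden block fixed to the counter under the rose, 156 mm in diameter and 24 mm high; origin at the centre of its underside, on the rose's axis; its x axis points to the pin
- rose_turn (a joint): angle of the rose about its upright axis in rad, growing counterclockwise seen from above; the notch stands over the pin at 0 and equally at 2 pi; it can be turned either way. It turns stiffly (0.05 N m of friction) and stays where it is left
- rose_press (a joint): how far the rose has been pressed down, in m: 0 raised (as at the start), 0.011 fully home with its underside on the block. A friction fit, no spring: it moves down under about 6 N and stays where it is left. Off the notch the pin stops it after 2 mm; it can also be pulled up from the start height (negative values), which is lifting
- hatpin_holder: bystander: loose rose-glazed porcelain hatpin holder, a waisted pot 64 mm across and 105 mm high; origin at the centre of its underside
- pillbox: bystander: loose cobalt enamel pillbox, round, 47 mm across and 25 mm high; origin at the centre of its underside
- ring_tray: bystander: loose round cut-crystal ring tray, 100 mm across and 22 mm high; origin at the centre of its underside
- button_hook: bystander: loose silver button hook lying flat, 160 mm long, 12 mm thick at its handle; origin on the counter under its middle, x axis from handle to hook
There are look-alikes about, which are no part of the job. Of the things like the switch_block, leave any that is turquoise; of the rest the larger one is meant.

How it is judged:
By the outcome, as a careful person would: the job done as asked, in the order asked, and still so for the second after the job is handed in, with the robot touching nothing.
It also fails if it takes over 51 s, if anything falls off the work surface, if the arm or the gripper's body presses on something with over 40 N, if the wrist force passes 120 N, or if a joint passes its speed limit or range.

ROBOT

A 7-joint arm with a two-finger parallel gripper is mounted at the origin on the work surface. World frame = base frame: x ahead of the robot, y to its left, z up, the work surface at z = 0. Lengths are in m, angles in rad, forces in N, time in s.
With the tool pointing down it reaches from about 0.4 to 0.85 m from the base axis. Payload 6.9 kg.
Tool frame: the origin (TCP) lies midway between the tips of the shut fingers; the grasp point (between the pads) lies 19 mm behind it; z points along the fingers, y is the direction in which the jaws open and shut (so a half turn about z gives the same grasp; the last joint's range is limited). The gripper opens to 85 mm and grips with 20 to 120 N. Pads are 22 mm wide; open, the fingers measure 114 mm over their backs; the gripper's body (76 mm by 85 mm) begins 54 mm behind the grasp point. The pads swing forward as they close: fully open they stand 13 mm farther back than shut.
Start: joints at [1.21, 0.507, -0.238, 1.5, 0.126, 1.149, -0.155], TCP at [0.281, -0.558, 0.231] pointing down, gripper open.
Joint ranges: [-3.08, 3.08], [-0.24, 2.05], [-1.43, 1.35], [0, 2.5], [-1.52, 4.66], [0.17, 1.96], [-2.89, 2.89]. Speed limits (rad/s): [2.39, 2.39, 3.14, 3.14, 3.14, 3.14, 3.14].

INTERFACE

Orientations are given as a 3x3 rotation matrix whose columns are the frame's x, y, z axes.
In Python, from bench import ctrl gives the robot as it stands.
- The arm moves only by the tool play_rows, never from a script. Its argument "series" is a list of rows, each a list of 3 entries, a list of its own where there are three numbers: the opening, from 0 (shut) to 1 (fully open), then the shift along the tool's x, y, z in cm, then the turn, a rotation vector about the tool's x, y, z in degrees. In form: [[gripper, [tx, ty, tz], [ax, ay, az]], ...]. A call has 1 to 12 rows; each row shifts and turns the commanded pose from where the row before left it, along the tool's axes as they then stand; what a row does not reach is not made up. A row lasts 1/10 s, in which the tool goes at most 50 mm and 8.59 degrees, less where a joint would pass 70% of its speed; a pose out of reach is approached as far as the arm can. A call is refused whole if a number of a shift passes 5 or a number of a turn 8.59, either way. A call with a gripper value outside its range is refused whole. The fingers move at their own pace and stop on an object; "squeeze" is the grip in N (left out, the last holds). Time passes only in rows, so rows that do not move let the fingers close. It gives the time, the measured TCP pose, the force and the opening at its end, in the units of the state.
- ctrl.observe(): the state, without advancing time (a new reading comes with each control period).
- ctrl.get_image(name): name is "scene" or "top" or "wrist"; returns the picture (420x560x3 uint8, blue, green, red); there is no depth.
- ctrl.camera_info(name): a dict with "intrinsics" (3x3 intrinsics, pixels), "position" and "orientation" of the camera in the world. Camera axes: x right, y up, looking along -z (the intrinsics and any distortion apply to the point x, -y, -z); pixel columns grow to the right and rows downward; lengths in m; the calibration is good to about 2 mm. A picture is of the moment at which its call begins: read the wrist's pose just before it. camera_info takes no time and is no camera call; for the wrist camera it gives the pose at the moment of the call.
- ctrl.sign_off(): hands the job in, once; it reports no verdict.
The state is a dict: "time_s": time; "joints": joint angles; "joint_vel": joint speeds; "joint_torque": joint torques, N m; "tcp_pos": TCP position; "ee_rot": TCP orientation; "ft_force": force on the tool from outside, world axes, zero at the start; "ft_torque": the same for the moment, N m; "finger_gap": opening from 0.0 (shut) to 1.0 (fully open).
Only numpy, scipy, OpenCV 4.12 (cv2) and the standard library are available. Lean on these libraries where they do the work, as an engineer would, in place of code of your own. Each camera call takes 0.05 s, during which the arm holds its last target.

## Working session

There is one attempt and no reset: what is moved stays moved. The work goes in short steps, Python scripts to look and compute and a tool call to move; the robot and the scene stay as the last step left them, time stands still between calls to the robot, and variables do not carry over. Pictures are saved under pics/ and viewed, and the job is handed in when it is done.

Besides the shell and the picture viewer there is one more tool, called after ">>>" by a JSON object that holds its "name" and its "arguments". play_rows: Moves the arm, as the interface text tells. Its arguments: {"type":"object","properties":{"series":{"type":"array"},"squeeze":{"type":"number"}},"required":["series"]}

```bash
mkdir -p pics; ls
python3 - <<'E'
from bench import ctrl
import cv2
s=ctrl.observe();print(s['time_s'],s['tcp_pos'],s['ee_rot'],s['ft_force'])
for n in("scene","top","wrist"):
    i=ctrl.camera_info(n);print(n,i)
    cv2.imwrite(f"pics/{n}0.png",ctrl.get_image(n))
E
```

```text
pics
0.0 [ 0.28097496 -0.55771423  0.23041451] [[ 8.93006911e-01  4.50042185e-01 -8.29323966e-04]
 [ 4.50042948e-01 -8.93005508e-01  1.58342172e-03]
 [-2.79842993e-05 -1.78723794e-03 -9.99998402e-01]] [ 0.14194274  0.67787522 -0.51314248]
scene {'intrinsics': array([[430.93162392,   0.        , 282.44279376],
       [  0.        , 430.93162392, 211.24178084],
       [  0.        ,   0.        ,   1.        ]]), 'position': array([ 1.13207002, -0.01572621,  0.80712978]), 'orientation': array([[ 0.09631841, -0.74949754,  0.65496275],
       [ 0.9952479 ,  0.08197144, -0.05255765],
       [-0.01429641,  0.65691257,  0.75383121]])}
top {'intrinsics': array([[534.91641887,   0.        , 276.19445507],
       [  0.        , 534.91641887, 205.21646159],
       [  0.        ,   0.        ,   1.        ]]), 'position': array([0.28833738, 0.04816816, 1.14835781]), 'orientation': array([[ 2.61930481e-02,  9.81614758e-01, -1.89067160e-01],
       [-9.99644718e-01,  2.66538393e-02, -1.05466009e-04],
       [ 4.93583872e-03,  1.89002751e-01,  9.81964153e-01]])}
wrist {'intrinsics': array([[344.61439059,   0.        , 278.44126173],
       [  0.        , 344.61439059, 209.4655286 ],
       [  0.        ,   0.        ,   1.        ]]), 'position': array([ 0.3489832 , -0.52412031,  0.37378986]), 'orientation': array([[ 0.450061  ,  0.85391354,  0.26129822],
       [-0.8929971 ,  0.43073196,  0.13048429],
       [-0.00112719, -0.29206444,  0.95639798]])}
```

View pics/scene0.png

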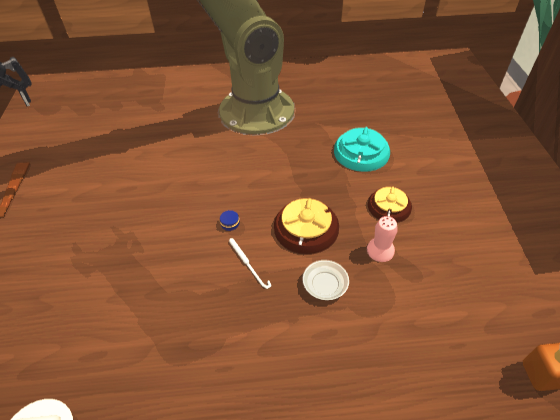

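View pics/top0.png

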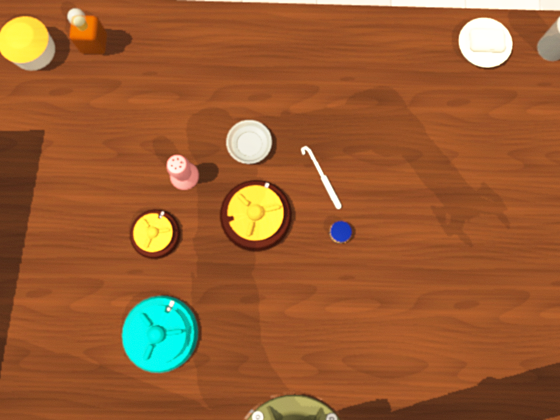

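View pics/wrist0.png

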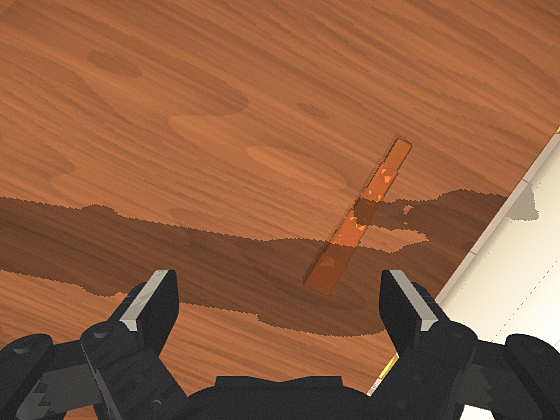

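Three things could be the switch in the top view: a dark block with a brass rose at (256,213), a smaller dark one at (154,233), and a turquoise one at (160,334). Turquoise is ruled out and the larger of the other two is meant, so I choose (256,213). Next is a close crop with measurements.

```bash
cat > h.py <<'E'
import numpy as np, cv2
from bench import ctrl
def ray(info,u,v):
    K=info['intrinsics'];R=info['orientation']
    d=np.array([(u-K[0,2])/K[0,0],-(v-K[1,2])/K[1,1],-1.]);return R@d
def toz(info,u,v,z):
    d=ray(info,u,v);p=info['position'];return p+d*(z-p[2])/d[2]
def proj(info,P):
    q=info['orientation'].T@(np.asarray(P,float)-info['position']);K=info['intrinsics']
    return np.array([K[0,2]+K[0,0]*q[0]/-q[2],K[1,2]-K[1,1]*q[1]/-q[2]])
E
python3 - <<'E'
from h import *
t=cv2.imread('pics/top0.png');s=cv2.imread('pics/scene0.png')
a=cv2.resize(t[170:260,210:302],None,fx=6,fy=6,interpolation=cv2.INTER_CUBIC)
cv2.imwrite('pics/ct.png',a)
b=cv2.resize(s[185:260,265:350],None,fx=7,fy=7,interpolation=cv2.INTER_CUBIC)
cv2.imwrite('pics/cs.png',b)
it=ctrl.camera_info('top');isc=ctrl.camera_info('scene')
print(toz(it,256,212,.057),toz(isc,307,213,.057))
# fits: yellow blob
for n,im,i,(x0,y0,x1,y1) in(('top',t,it,(210,170,302,260)),('scene',s,isc,(265,185,350,260))):
    c=im[y0:y1,x0:x1];h=cv2.cvtColor(c,cv2.COLOR_BGR2HSV)
    m=((h[...,0]>18)&(h[...,0]<36)&(h[...,1]>120)&(h[...,2]>120)).astype('uint8')
    ys,xs=np.nonzero(m);P=np.array([toz(i,x+x0,y+y0,.041)[:2] for x,y in zip(xs,ys)]).astype('float32')
    print(n,cv2.minEnclosingCircle(P),len(P)*0,P.mean(0))
E
```

```text
[0.4830209  0.08974372 0.057     ] [0.49179654 0.09217733 0.057     ]
top ((0.48550134897232056, 0.09253391623497009), 0.0588650219142437) 0 [0.48515606 0.09181001]
scene ((0.4891621172428131, 0.09139043092727661), 0.05843369662761688) 0 [0.49068666 0.09055733]
```

View pics/ct.png

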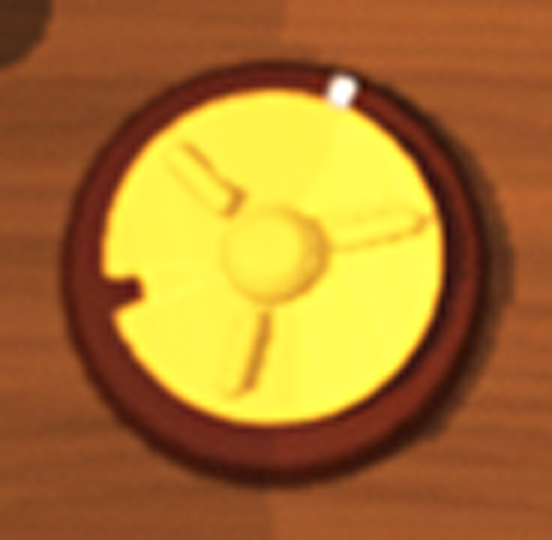

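View pics/cs.png

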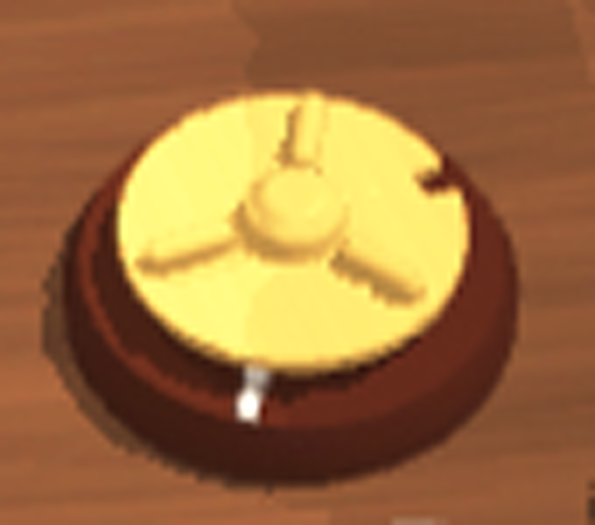

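The crop confirms it: dark brown block, brass rose, notch at about (231,218) and the steel bar at about (267,185). It is larger than the other dark block.

Run:
```python
from h import *
it=ctrl.camera_info('top');isc=ctrl.camera_info('scene')
def b(p,c): return np.degrees(np.arctan2(p[1]-c[1],p[0]-c[0])),np.hypot(p[0]-c[0],p[1]-c[1])
T=lambda x,y,z:toz(it,210+(x+.5)/6-.5,170+(y+.5)/6-.5,z)
S=lambda x,y,z:toz(isc,265+(x+.5)/7-.5,185+(y+.5)/7-.5,z)
for nm,F,c,L in(('top',T,(.4855,.0925),dict(notch=(123,291,.041),bar=(342,90,.027),bar2=(342,90,.03),pA=(422,222,.051),pB=(238,392,.051),pC=(180,152,.051))),
 ('scene',S,(.489,.0914),dict(notch=(440,178,.041),bar=(254,392,.027),pA=(145,258,.051),pB=(415,295,.051),pC=(313,100,.051)))):
  for k,v in L.items(): print(nm,k,F(*v),b(F(*v),c))
for n,u,v,z in(('holder',185,183,.0),('holdertop',177,163,.105),('tray',249,141,.01),('pill',341,232,.0125),('hook',322,178,.006)):print(n,toz(it,u,v,z))
```

```text
top notch [0.47144759 0.14425333 0.041     ] (np.float64(105.19107272647273), np.float64(0.05362721102351288))
top bar [0.54885487 0.07013455 0.027     ] (np.float64(-19.44398446046776), np.float64(0.06718670590892482))
top bar2 [0.5481579  0.07007578 0.03      ] (np.float64(-19.691444371615145), np.float64(0.0665496696206936))
top pA [0.49692772 0.04044    0.051     ] (np.float64(-77.61933004731223), np.float64(0.05329949762854031))
top pB [0.43562962 0.10231053 0.051     ] (np.float64(168.87085250999115), np.float64(0.05082618728750263))
top pC [0.51951833 0.12557825 0.051     ] (np.float64(44.1972858807573), np.float64(0.047449101206493434))
scene notch [0.47409601 0.1436045  0.041     ] (np.float64(105.9336446571533), np.float64(0.054290316187612535))
scene bar [0.54651275 0.07165024 0.027     ] (np.float64(-18.952369662130835), np.float64(0.06080928349456696))
scene pA [0.50648413 0.04046924 0.051     ] (np.float64(-71.05306041448914), np.float64(0.053848275457366125))
scene pB [0.53128046 0.12530889 0.051     ] (np.float64(38.729584238444296), np.float64(0.054198244735406825))
scene pC [0.44308123 0.10440482 0.051     ] (np.float64(164.1871599360673), np.float64(0.04772481901094911))
holder [0.55379163 0.25033006 0.        ]
holdertop [0.57040027 0.25036129 0.105     ]
tray [0.65086767 0.11238181 0.01      ]
pill [ 0.45237212 -0.09207518  0.0125    ]
hook [ 0.57189728 -0.05072532  0.006     ]
```

>>> {"name": "play_rows", "arguments": {"series": [[0, [3.5, -3.1, 0], [0, 0, 0]], [0, [3.5, -3.1, 0], [0, 0, 0]], [0, [3.5, -3.1, 0], [0, 0, 0]], [0, [3.5, -3.1, 0], [0, 0, 0]], [0, [3.5, -3.1, 0], [0, 0, 0]], [0, [3.5, -3.1, 0], [0, 0, 0]], [0, [3.5, -3.1, 0], [0, 0, 0]], [0, [3.5, -3.1, 0], [0, 0, 0]], [0, [3.5, -3.1, 0], [0, 0, 0]], [0, [3.5, -3.1, 0], [0, 0, 0]], [0, [0, 0, 0], [0, 0, -8]], [0, [0, 0, 0], [0, 0, -8]]]}}

```text
time_s: 1.35
tcp_pos: [0.4548, -0.1215, 0.2313]
ee_rot: [[0.728, 0.686, -0.0], [0.686, -0.728, 0.0], [0.0, -0.0, -1.0]]
ft_force: [-0.0, -0.2, -0.5]
finger_gap: -0.003
```

>>> {"name": "play_rows", "arguments": {"series": [[0, [0, 0, 0], [0, 0, -8]], [0, [0, 0, 0], [0, 0, -8]], [0, [0, 0, 0], [0, 0, -8]], [0, [0, 0, 0], [0, 0, -8]], [0, [0, 0, 0], [0, 0, -8]], [0, [0, 0, 0], [0, 0, -8]], [0, [0, 0, 0], [0, 0, -7]], [0, [0, 0, 0], [0, 0, -7]], [0, [0, 0, 0], [0, 0, 0]], [0, [0, 0, 0], [0, 0, 0]]]}}

```text
time_s: 2.35
tcp_pos: [0.4542, -0.1239, 0.2312]
ee_rot: [[-0.251, 0.968, -0.0], [0.968, 0.251, 0.0], [0.0, -0.0, -1.0]]
ft_force: [0.5, -0.8, 0.4]
finger_gap: 0.0
```

```bash
cat > st.py <<'E'
from h import *
import sys
def st(goal=None,yaw=None):
    s=ctrl.observe();R=np.array(s['ee_rot']);p=np.array(s['tcp_pos'])
    print('t',s['time_s'],'p',p.round(4),'yaw',np.degrees(np.arctan2(R[1,0],R[0,0])).round(2),'tilt',R[:2,2].round(4),'F',np.round(s['ft_force'],2),'q',np.round(s['joints'],2),'gap',s['finger_gap'])
    if goal is not None: print('shift cm',(R.T@(np.array(goal)-p)*100).round(2))
    return p,R
E
python3 - <<'E'
from st import *
st((.524,.0625,.12))
i=ctrl.camera_info('wrist');cv2.imwrite('pics/w1.png',ctrl.get_image('wrist'))
print(proj(i,(.487,.092,.057)))
E
```

```text
t 2.35 p [ 0.4542 -0.1239  0.2312] yaw 104.52 tilt [-0.0002  0.0002] F [ 0.47 -0.76  0.39] q [ 0.74  0.32 -0.7   1.88  0.24  1.02  0.19] gap 2.5220206409674047e-05
shift cm [16.29 11.44 11.12]
[387.68121498 -66.59859174]
```

View pics/w1.png

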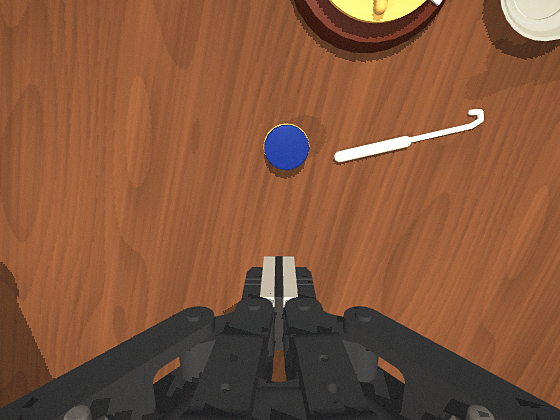

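>>> {"name": "play_rows", "arguments": {"series": [[0, [3.2, 2.3, 0], [0, 0, 0]], [0, [3.2, 2.3, 0], [0, 0, 0]], [0, [3.3, 2.3, 0], [0, 0, 0]], [0, [3.3, 2.3, 0], [0, 0, 0]], [0, [3.3, 2.2, 0], [0, 0, 0]], [0, [0, 0, 2], [0, 0, 0]], [0, [0, 0, 0], [0, 0, 0]], [0, [0, 0, 0], [0, 0, 0]]]}}

```text
time_s: 3.2
tcp_pos: [0.5227, 0.0621, 0.2111]
ee_rot: [[-0.253, 0.968, -0.001], [0.968, 0.253, -0.001], [-0.0, -0.002, -1.0]]
ft_force: [0.5, -0.3, 0.4]
finger_gap: -0.002
```

Run:
```python
from st import *
st((.524,.0625,.07))
i=ctrl.camera_info('wrist');cv2.imwrite('pics/w2.png',ctrl.get_image('wrist'))
print(proj(i,(.487,.092,.057)))
```

```text
t 3.2 p [0.5227 0.0621 0.2111] yaw 104.65 tilt [-0.0014 -0.0008] F [ 0.45 -0.33  0.42] q [ 0.31  0.43 -0.7   1.78  0.32  1.04 -0.25] gap -0.002083691958992102
shift cm [1.000e-02 1.600e-01 1.411e+01]
[245.54625575 148.59397221]
```

View pics/w2.png

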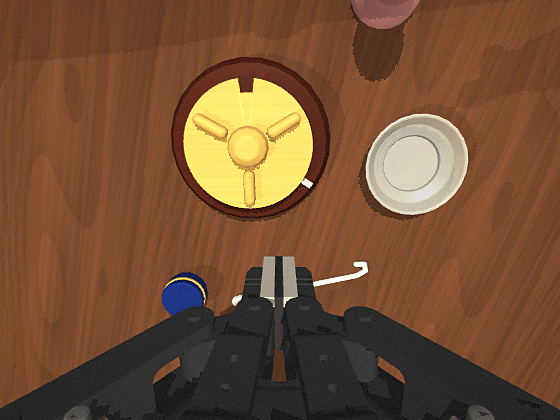

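The wrist view shows the rose boss at about (247,146), the notch at (246,85), the bar at (307,183) and the lower petal from (249,172) to (250,205). My earlier estimate agrees to about 2 px. I'll refine it here.

Run:
```python
from st import *
im=cv2.imread('pics/w2.png')
i=ctrl.camera_info('wrist')
cv2.imwrite('pics/w2c.png',cv2.resize(im[50:225,165:335],None,fx=3.4,fy=3.4,interpolation=cv2.INTER_CUBIC))
h=cv2.cvtColor(im,cv2.COLOR_BGR2HSV)
m=((h[...,0]>18)&(h[...,0]<36)&(h[...,1]>110)&(h[...,2]>120)).astype('uint8');m[230:]=0
ys,xs=np.nonzero(m);P=np.array([toz(i,x,y,.041)[:2] for x,y in zip(xs,ys)]).astype('float32')
print(cv2.minEnclosingCircle(P),'boss',toz(i,247.5,146,.057))
c=np.array(cv2.minEnclosingCircle(P)[0])
for n,u,v,z in(('notch',246,85,.041),('bar',307.5,183.5,.028),('p1',250,203,.051),('p2',197,118,.051),('p3',297,117,.051)):
    q=toz(i,u,v,z)[:2]-c;print(n,np.degrees(np.arctan2(q[1],q[0])).round(1),np.hypot(*q).round(4))
```

```text
((0.48808687925338745, 0.09210161119699478), 0.058170758187770844) boss [0.48863596 0.09431172 0.057     ]
notch 104.9 0.0519
bar -19.2 0.0671
p1 -73.7 0.0505
p2 163.8 0.0487
p3 45.3 0.0505
```

View pics/w2c.png

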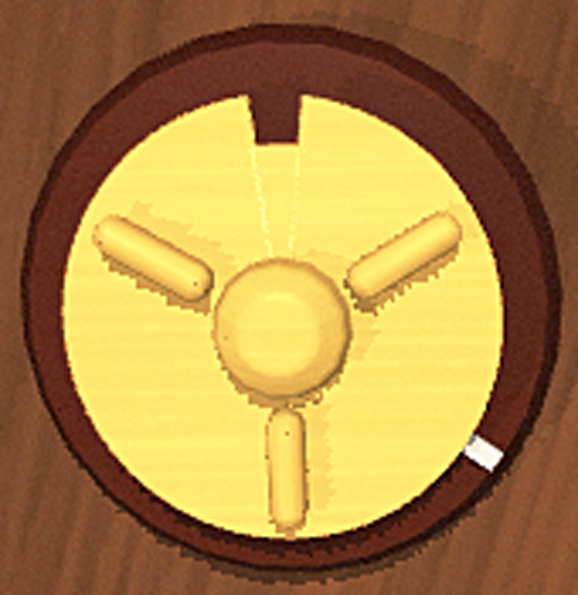

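>>> {"name": "play_rows", "arguments": {"series": [[0, [0, 0.2, 3], [0, 0, 0]], [0, [0, 0, 4], [0, 0, 0]], [0, [0, 0, 4], [0, 0, 0]], [0, [0, 0, 3], [0, 0, 0]], [0, [0, 0, 1], [0, 0, 0]], [0, [0, 0, 0], [0, 0, 0]], [0, [0, 0, 0], [0, 0, 0]]]}}

```text
time_s: 3.95
tcp_pos: [0.526, 0.0633, 0.0628]
ee_rot: [[-0.254, 0.967, 0.002], [0.967, 0.254, 0.0], [-0.0, 0.002, -1.0]]
ft_force: [0.3, -0.2, 0.5]
finger_gap: -0.004
```

Run:
```python
from st import *
st((.525,.063,.044))
i=ctrl.camera_info('wrist');cv2.imwrite('pics/w3.png',ctrl.get_image('wrist'))
```

```text
t 3.95 p [0.526  0.0633 0.0628] yaw 104.69 tilt [0.0021 0.0002] F [ 0.3  -0.18  0.47] q [ 0.21  0.61 -0.58  1.96  0.51  0.71 -0.42] gap -0.0036007324925267166
shift cm [ 0.   -0.11  1.88]
```

View pics/w3.png

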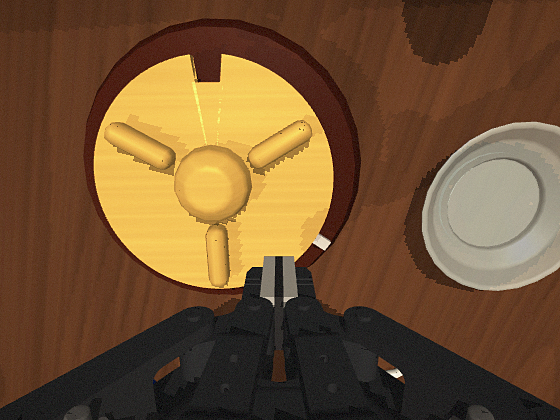

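>>> {"name": "play_rows", "arguments": {"series": [[0, [0, -0.1, 1], [0, 0, 0]], [0, [0, 0, 0.8], [0, 0, 0]], [0, [0, 0, 0], [0, 0, 0]], [0, [0, -0.4, 0], [0, 0, 0]], [0, [0, -0.4, 0], [0, 0, 0]], [0, [0, 0, 0], [0, 0, 0]]]}}

```text
time_s: 4.6
tcp_pos: [0.5155, 0.0609, 0.0434]
ee_rot: [[-0.255, 0.967, -0.001], [0.967, 0.255, -0.0], [-0.0, -0.001, -1.0]]
ft_force: [-1.1, 0.1, -0.0]
finger_gap: -0.003
```

```bash
cat > rel.py <<'E'
from st import *
def rel():
    p,R=st(); print('rel tool mm',(R.T@(p-np.array([.488,.0925,.044]))*1000).round(1))
E
python3 - <<'E'
from rel import *
rel()
i=ctrl.camera_info('wrist');cv2.imwrite('pics/w4.png',ctrl.get_image('wrist'))
E
```

```text
t 4.6 p [0.5155 0.0609 0.0434] yaw 104.75 tilt [-0.0005 -0.0004] F [-1.14  0.09 -0.04] q [ 0.2   0.63 -0.56  2.    0.54  0.66 -0.45] gap -0.0029688689828677086
rel tool mm [-37.6  18.6   0.6]
```

View pics/w4.png

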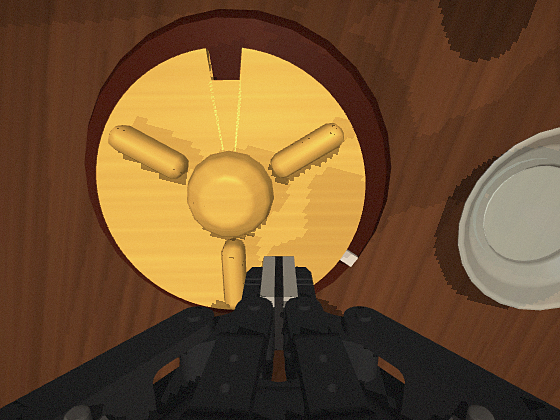

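>>> {"name": "play_rows", "arguments": {"series": [[0, [-0.16, -0.34, -0.05], [0, 0, 5]], [0, [-0.16, -0.34, 0], [0, 0, 5]], [0, [-0.16, -0.34, 0], [0, 0, 5]], [0, [-0.16, -0.34, 0], [0, 0, 5]], [0, [-0.16, -0.34, 0], [0, 0, 5]], [0, [-0.16, -0.34, 0], [0, 0, 5]], [0, [-0.16, -0.34, 0], [0, 0, 5]], [0, [-0.16, -0.34, 0], [0, 0, 5]], [0, [0, 0, 0], [0, 0, 0]]]}}

```text
time_s: 5.55
tcp_pos: [0.4892, 0.0497, 0.0443]
ee_rot: [[0.428, 0.904, 0.001], [0.904, -0.428, -0.0], [0.0, 0.001, -1.0]]
ft_force: [1.2, -0.2, 2.8]
finger_gap: 0.003
```

Run:
```python
from rel import *
rel()
i=ctrl.camera_info('wrist');cv2.imwrite('pics/w5.png',ctrl.get_image('wrist'))
```

```text
t 5.55 p [0.4892 0.0497 0.0443] yaw 64.67 tilt [ 0.001  -0.0005] F [ 1.15 -0.21  2.84] q [ 0.09  0.57 -0.35  2.07  0.36  0.56 -0.97] gap 0.0027272335712763183
rel tool mm [-38.2  19.4  -0.2]
```

View pics/w5.png

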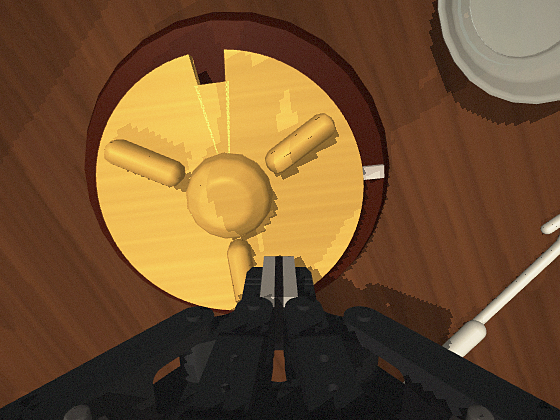

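>>> {"name": "play_rows", "arguments": {"series": [[0, [-0.16, -0.34, -0.1], [0, 0, 5]], [0, [-0.16, -0.34, 0], [0, 0, 5]], [0, [-0.16, -0.34, 0], [0, 0, 5]], [0, [-0.16, -0.34, 0], [0, 0, 5]], [0, [-0.16, -0.34, 0], [0, 0, 5]], [0, [-0.16, -0.34, 0], [0, 0, 5]], [0, [-0.16, -0.34, 0], [0, 0, 5]], [0, [-0.16, -0.34, 0], [0, 0, 5]], [0, [-0.16, -0.34, 0], [0, 0, 5]], [0, [-0.16, -0.34, 0], [0, 0, 5]], [0, [-0.16, -0.34, 0], [0, 0, 5]], [0, [0, 0, 0], [0, 0, 0]]]}}

```text
time_s: 6.8
tcp_pos: [0.4528, 0.0672, 0.0447]
ee_rot: [[0.985, 0.171, -0.0], [0.171, -0.985, 0.0], [-0.0, -0.0, -1.0]]
ft_force: [-0.5, -0.7, 0.6]
finger_gap: -0.002
```

Run:
```python
from rel import *
rel()
i=ctrl.camera_info('wrist');cv2.imwrite('pics/w6.png',ctrl.get_image('wrist'))
```

```text
t 6.8 p [0.4528 0.0672 0.0447] yaw 9.86 tilt [-0.0005  0.0001] F [-0.5  -0.72  0.64] q [-0.15  0.52 -0.07  2.16  0.08  0.47 -1.68] gap -0.0018320537662591483
rel tool mm [-39.   18.9  -0.7]
```

View pics/w6.png

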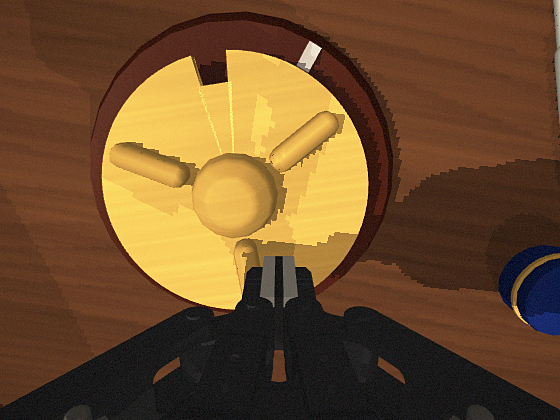

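```bash
cat > ang.py <<'E'
from st import *
def ang(f,notch,bar,zoff=0,extra=()):
    i=ctrl.camera_info('wrist');c=np.array([.488,.0925])
    for n,(u,v),z in(('notch',notch,.041-zoff),('bar',bar,.028))+tuple(extra):
        q=toz(i,u,v,z)[:2]-c;print(n,np.degrees(np.arctan2(q[1],q[0])).round(1),np.hypot(*q).round(4))
E
python3 - <<'E'
from ang import *
im=cv2.imread('pics/w6.png');cv2.imwrite('pics/w6c.png',cv2.resize(im[5:255,85:400],None,fx=2.4,fy=2.4,interpolation=cv2.INTER_CUBIC))
ang(0,(210,68),(313,54))
i=ctrl.camera_info('wrist')
for u,v,z in((235,194,.057),):print(toz(i,u,v,z))
E
```

```text
notch 19.1 0.0514
bar -20.4 0.0667
[0.49169209 0.09116291 0.057     ]
```

View pics/w6c.png

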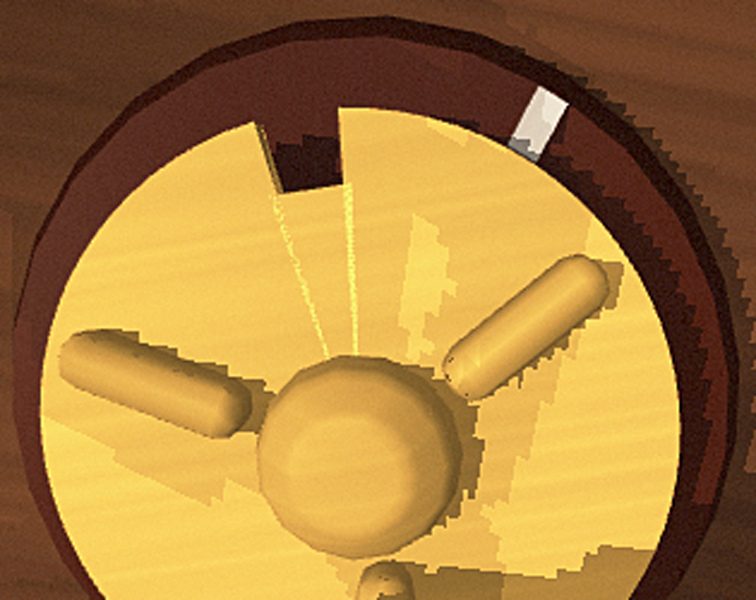

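>>> {"name": "play_rows", "arguments": {"series": [[0, [-0.16, -0.34, 0], [0, 0, 5]], [0, [-0.16, -0.34, 0], [0, 0, 5]], [0, [-0.16, -0.34, 0], [0, 0, 5]], [0, [-0.16, -0.34, 0], [0, 0, 5]], [0, [-0.16, -0.34, 0], [0, 0, 5]], [0, [-0.16, -0.34, 0], [0, 0, 5]], [0, [-0.16, -0.34, 0], [0, 0, 5]], [0, [0, 0, 0], [0, 0, 0]], [0, [0, 0, 0], [0, 0, 0]]]}}

```text
time_s: 7.75
tcp_pos: [0.4443, 0.0911, 0.0447]
ee_rot: [[0.907, -0.422, -0.0], [-0.422, -0.907, 0.0], [-0.0, 0.0, -1.0]]
ft_force: [0.3, -0.4, 0.5]
finger_gap: 0.001
```

Run:
```python
from rel import *
rel()
im=ctrl.get_image('wrist');cv2.imwrite('pics/w7.png',im)
cv2.imwrite('pics/w7c.png',cv2.resize(im[0:210,85:435],None,fx=2.2,fy=2.2,interpolation=cv2.INTER_CUBIC))
```

```text
t 7.75 p [0.4443 0.0911 0.0447] yaw -24.97 tilt [-0.0001  0.    ] F [ 0.32 -0.38  0.47] q [-0.33  0.52  0.11  2.17 -0.12  0.46 -2.13] gap 0.0007618211780494582
rel tool mm [-39.   19.8  -0.7]
```

View pics/w7c.png

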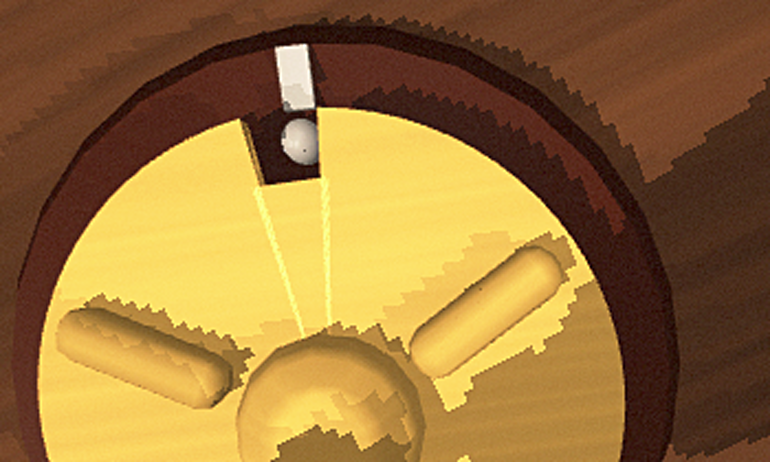

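Run:
```python
from ang import *
for c in ((.488,.0925),(.4895,.092),(.490,.091)):
  i=ctrl.camera_info('wrist');c=np.array(c);print(c)
  for n,(u,v),z in(('notch_in',(85+290.5/2.2,182/2.2),.041),('nL',(85+242/2.2,121/2.2),.041),('nR',(85+318/2.2,107/2.2),.041),('bar',(219.2,34),.028),('pin',(221.4,64.5),.032)):
    q=toz(i,u,v,z)[:2]-c;print(n,np.degrees(np.arctan2(q[1],q[0])).round(1),np.hypot(*q).round(4))
```

```text
[0.488  0.0925]
notch_in -18.1 0.0452
nL -11.2 0.0568
nR -25.1 0.0574
bar -20.0 0.0651
pin -19.8 0.0528
[0.4895 0.092 ]
notch_in -18.1 0.0436
nL -11.0 0.0552
nR -25.3 0.0558
bar -20.0 0.0635
pin -19.9 0.0512
[0.49  0.091]
notch_in -17.0 0.0429
nL -10.0 0.0545
nR -24.6 0.055
bar -19.3 0.0627
pin -19.0 0.0504
```

>>> {"name": "play_rows", "arguments": {"series": [[0, [-0.06, -0.13, 0], [0, 0, 2]], [0, [0, 0, 0], [0, 0, 0]], [0, [0, 0, 0], [0, 0, 0]]]}}

```text
time_s: 8.1
tcp_pos: [0.4442, 0.0923, 0.0448]
ee_rot: [[0.889, -0.457, -0.0], [-0.457, -0.889, -0.0], [-0.0, 0.0, -1.0]]
ft_force: [-0.3, -1.8, 0.3]
finger_gap: 0.0
```

Run:
```python
from rel import *
rel()
im=ctrl.get_image('wrist');cv2.imwrite('pics/w8.png',im)
cv2.imwrite('pics/w8c.png',cv2.resize(im[20:120,160:300],None,fx=5,fy=5,interpolation=cv2.INTER_CUBIC))
```

```text
t 8.1 p [0.4442 0.0923 0.0448] yaw -27.22 tilt [-0.     -0.0001] F [-0.34 -1.85  0.29] q [-0.34  0.52  0.12  2.17 -0.14  0.46 -2.16] gap 0.00027657838235142725
rel tool mm [-38.9  20.2  -0.8]
```

View pics/w8c.png

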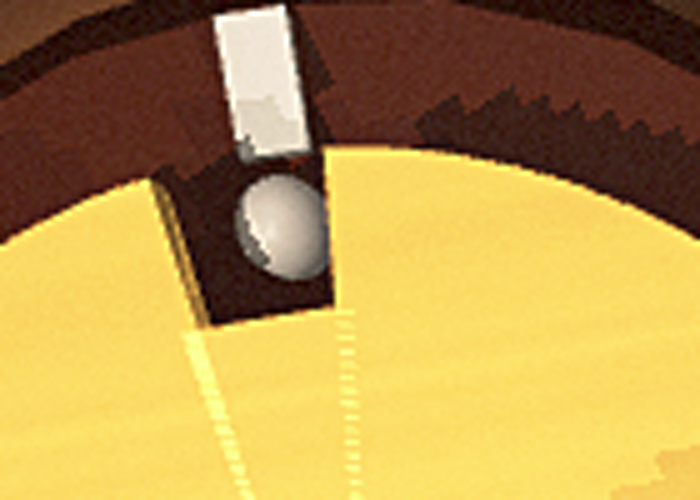

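Run:
```python
from ang import *
i=ctrl.camera_info('wrist');c=np.array((.489,.0922))
for n,(u,v),z in(('notch_in',(214.4,83),.041),('nL',(191,55.6),.041),('nR',(225,49.6),.041),('bar',(212.4,37),.028),('pin',(216.8,65.4),.032)):
    q=toz(i,u,v,z)[:2]-c;print(n,np.degrees(np.arctan2(q[1],q[0])).round(1),np.hypot(*q).round(4))
```

```text
notch_in -19.3 0.0443
nL -11.9 0.056
nR -25.9 0.0562
bar -19.7 0.0634
pin -20.2 0.0517
```

>>> {"name": "play_rows", "arguments": {"series": [[0, [0, 0.5, 0], [0, 0, 0]], [0, [0, 0, -3], [0, 0, 0]], [0, [0, 0, -4], [0, 0, 0]], [0, [1.9, -1.2, -1], [0, 0, 0]], [0, [2.0, -1.3, 0], [0, 0, 0]], [0, [0, 0, 0], [0, 0, 0]], [0, [0, 0, 0], [0, 0, 0]]]}}

```text
time_s: 8.85
tcp_pos: [0.4876, 0.092, 0.1245]
ee_rot: [[0.889, -0.458, -0.001], [-0.458, -0.889, -0.0], [-0.001, 0.001, -1.0]]
ft_force: [-1.5, 0.5, 0.2]
finger_gap: -0.001
```

Run:
```python
from rel import *
rel()
im=ctrl.get_image('wrist');cv2.imwrite('pics/w9.png',im)
```

```text
t 8.85 p [0.4876 0.092  0.1245] yaw -27.26 tilt [-0.0009 -0.0002] F [-1.45  0.5   0.21] q [-0.35  0.44  0.16  1.98 -0.1   0.73 -2.17] gap -0.000727908907488844
rel tool mm [ -0.2   0.7 -80.5]
```

View pics/w9.png

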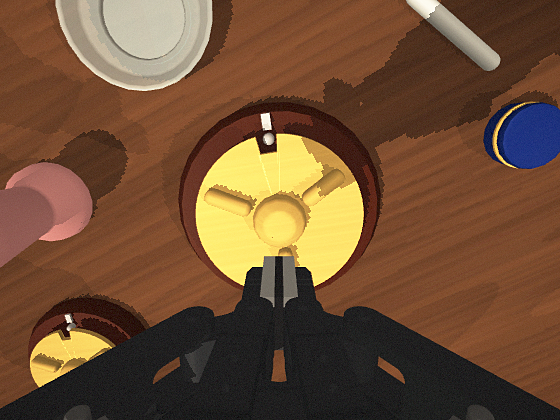

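Run:
```python
from h import *
im=cv2.imread('pics/w9.png')
cv2.imwrite('pics/w9c.png',cv2.resize(im[100:250,190:370],None,fx=4,fy=4,interpolation=cv2.INTER_CUBIC))
i=ctrl.camera_info('wrist')
h=cv2.cvtColor(im,cv2.COLOR_BGR2HSV)
for z,c in((.041,(.489,.092)),):
    # overlay predicted rim for center candidates
    for cc,col in(((.488,.0925),(255,0,0)),((.490,.092),(0,0,255))):
        o=cv2.resize(im[100:250,190:370],None,fx=4,fy=4)
        pts=[((proj(i,(cc[0]+.058*np.cos(t),cc[1]+.058*np.sin(t),z))-[190,100])*4).astype(int) for t in np.linspace(0,6.28,90)]
        for p in pts: cv2.circle(o,tuple(int(v) for v in p),1,col,-1)
        cv2.imwrite('pics/w9o_%d.png'%(cc[0]*1000),o)
m=((h[...,0]>18)&(h[...,0]<36)&(h[...,1]>110)&(h[...,2]>120)).astype('uint8');m[:120]=0;m[255:]=0;m[:,:190]=0;m[:,370:]=0
ys,xs=np.nonzero(m);P=np.array([toz(i,x,y,.041)[:2] for x,y in zip(xs,ys)]).astype('float32')
print(cv2.minEnclosingCircle(P),'boss',toz(i,279,219,.057))
```

```text
((0.48665231466293335, 0.09231141954660416), 0.05815325677394867) boss [0.49140306 0.09012772 0.057     ]
```

View pics/w9c.png

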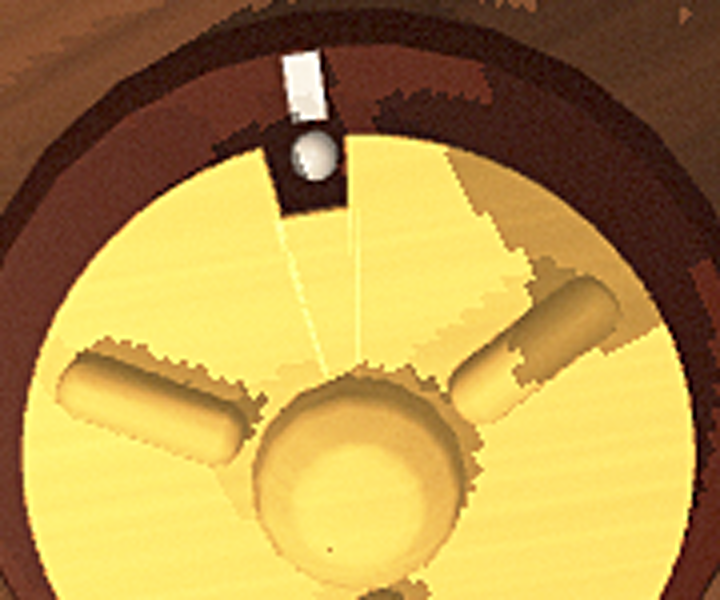

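View pics/w9o_488.png

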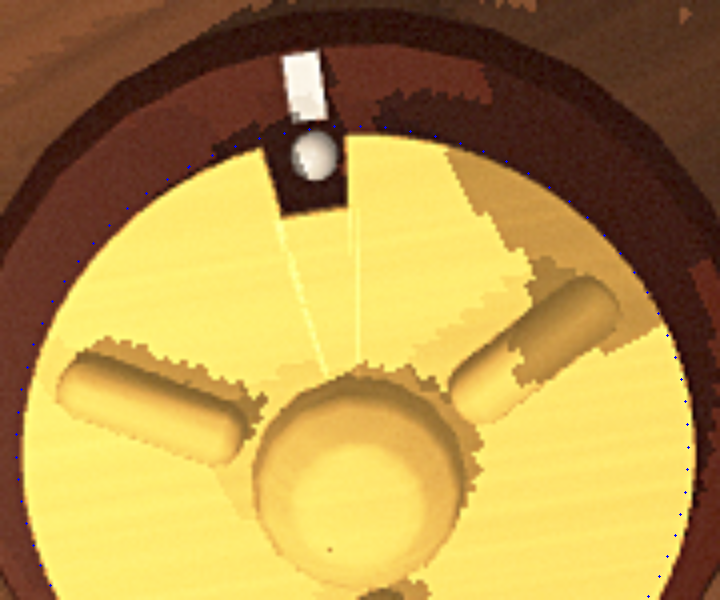

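Run:
```python
from h import *
i=ctrl.camera_info('wrist')
for c in((.488,.0925),(.4895,.0915)):
  c=np.array(c)
  for n,(u,v),z in(('notch_in',(268.6,153),.041),('nL',(256,137.2),.041),('nR',(277,133.8),.041),('bar',(266,121.7),.028),('pin',(268.4,138.9),.031)):
    q=toz(i,u,v,z)[:2]-c;print(n,np.degrees(np.arctan2(q[1],q[0])).round(1),np.hypot(*q).round(4))
```

```text
notch_in -19.2 0.0447
nL -12.6 0.0563
nR -26.5 0.0566
bar -19.9 0.0641
pin -20.1 0.0528
notch_in -18.6 0.043
nL -11.9 0.0546
nR -26.3 0.0548
bar -19.5 0.0623
pin -19.6 0.0511
```

>>> {"name": "play_rows", "arguments": {"series": [[0, [0.1, 0, 3], [0, 0, 0]], [0, [0, 0, 3], [0, 0, 0]], [0, [0, 0, 0.4], [0, 0, 0]], [0, [0, 0, 0], [0, 0, 0]], [0, [0, 0, 0.2], [0, 0, 0]], [0, [0, 0, 0.2], [0, 0, 0]], [0, [0, 0, 0.2], [0, 0, 0]], [0, [0, 0, 0], [0, 0, 0]]]}}

```text
time_s: 9.7
tcp_pos: [0.4895, 0.092, 0.0555]
ee_rot: [[0.889, -0.458, 0.002], [-0.458, -0.889, 0.0], [0.001, -0.001, -1.0]]
ft_force: [0.4, 0.6, 2.9]
finger_gap: 0.0
```

Run:
```python
from rel import *
rel()
```

```text
t 9.7 p [0.4895 0.092  0.0555] yaw -27.26 tilt [0.0016 0.0005] F [0.36 0.57 2.88] q [-0.33  0.54  0.13  2.05 -0.13  0.55 -2.14] gap 9.709842650941313e-05
rel tool mm [  1.6  -0.3 -11.5]
```

>>> {"name": "play_rows", "arguments": {"series": [[0, [0, 0, 0.2], [0, 0, 0]], [0, [0, 0, 0.2], [0, 0, 0]], [0, [0, 0, 0.2], [0, 0, 0]], [0, [0, 0, 0.1], [0, 0, 0]], [0, [0, 0, 0], [0, 0, 0]]]}}

```text
time_s: 10.2
tcp_pos: [0.4895, 0.0921, 0.0484]
ee_rot: [[0.889, -0.458, 0.002], [-0.458, -0.889, 0.0], [0.001, -0.001, -1.0]]
ft_force: [0.7, -0.3, 3.5]
finger_gap: 0.0
```

>>> {"name": "play_rows", "arguments": {"series": [[0, [0, 0, 0.1], [0, 0, 0]], [0, [0, 0, 0.1], [0, 0, 0]], [0, [0, 0, 0.1], [0, 0, 0]], [0, [0, 0, 0.1], [0, 0, 0]], [0, [0, 0, 0], [0, 0, 0]]]}}

```text
time_s: 10.7
tcp_pos: [0.4897, 0.0921, 0.0457]
ee_rot: [[0.889, -0.458, 0.002], [-0.458, -0.889, 0.001], [0.002, -0.002, -1.0]]
ft_force: [-4.0, -0.2, 21.3]
finger_gap: 0.002
```

The force rose to 21 N at z = 0.0457, so the rose has bottomed out at the home height. I'll retreat straight up and check.

>>> {"name": "play_rows", "arguments": {"series": [[0, [0, 0, -0.5], [0, 0, 0]], [0, [0, 0, -2], [0, 0, 0]], [0, [0, 0, -4], [0, 0, 0]], [0, [0, 0, -4], [0, 0, 0]], [0, [-3, 0, -2], [0, 0, 0]], [0, [-3, 0, 0], [0, 0, 0]], [0, [-3, 0, 0], [0, 0, 0]], [0, [0, 0, 0], [0, 0, 0]], [0, [0, 0, 0], [0, 0, 0]]]}}

```text
time_s: 11.6
tcp_pos: [0.4089, 0.1334, 0.1691]
ee_rot: [[0.89, -0.457, 0.001], [-0.457, -0.89, 0.0], [0.0, -0.001, -1.0]]
ft_force: [0.5, 0.7, 0.4]
finger_gap: 0.003
```

Run:
```python
from rel import *
rel()
im=ctrl.get_image('wrist');cv2.imwrite('pics/w10.png',im)
im=ctrl.get_image('scene');cv2.imwrite('pics/s10.png',cv2.resize(im[160:310,200:420],None,fx=3.6,fy=3.6,interpolation=cv2.INTER_CUBIC))
```

```text
t 11.6 p [0.4089 0.1334 0.1691] yaw -27.18 tilt [0.0007 0.0003] F [0.53 0.72 0.38] q [-0.51  0.28  0.17  2.08 -0.07  0.78 -2.34] gap 0.0027820951927159344
rel tool mm [ -89.    -0.3 -125.2]
```

View pics/w10.png

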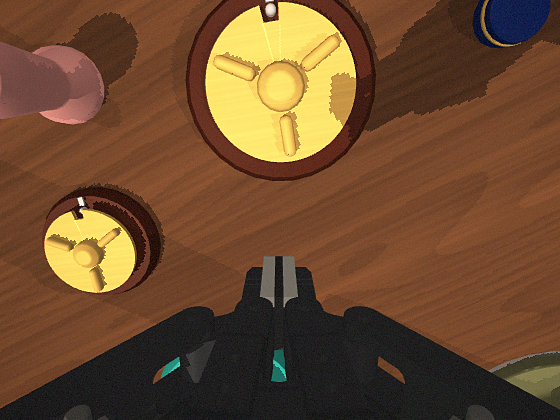

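View pics/s10.png

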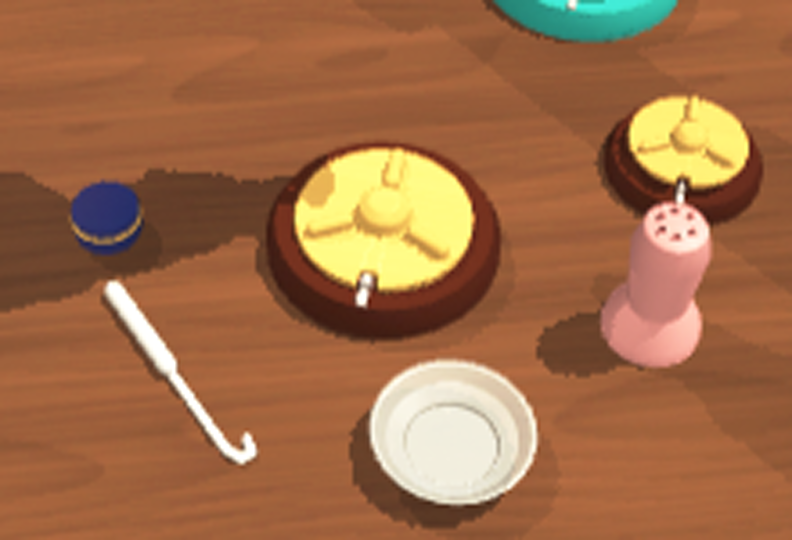

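Run:
```python
from h import *
a=cv2.imread('pics/scene0.png');b=ctrl.get_image('scene')
for n,(x0,y0,x1,y1) in dict(pill=(215,205,245,235),hook=(225,235,275,292),tray=(298,258,352,304),holder=(364,208,400,265)).items():
    r=cv2.matchTemplate(b[y0-6:y1+6,x0-6:x1+6],a[y0:y1,x0:x1],cv2.TM_CCOEFF_NORMED);_,m,_,l=cv2.minMaxLoc(r);print(n,round(m,3),np.array(l)-6)
isc=ctrl.camera_info('scene')
h=cv2.cvtColor(b,cv2.COLOR_BGR2HSV)
m=((h[...,0]>18)&(h[...,0]<36)&(h[...,1]>110)&(h[...,2]>110));m[:185]=0;m[260:]=0;m[:,:265]=0;m[:,345:]=0
ys,xs=np.nonzero(m)
for z in(.041,.035,.030):
    P=np.array([toz(isc,x,y,z)[:2] for x,y in zip(xs,ys)]).astype('float32');print(z,cv2.minEnclosingCircle(P))
```

```text
pill 0.853 [0 0]
hook 0.987 [0 0]
tray 0.998 [0 0]
holder 0.99 [0 0]
0.041 ((0.4984152615070343, 0.08937840908765793), 0.057829391211271286)
0.035 ((0.4934527575969696, 0.09020159393548965), 0.05828143283724785)
0.03 ((0.4893173277378082, 0.09088747948408127), 0.05865822732448578)
```

```bash
python3 -c "
from bench import ctrl
print(ctrl.sign_off(), ctrl.observe()['time_s'])"
```

```text
the job is handed in; nothing more can be done
the job is handed in; nothing more can be done
```

The rose is turned to the pin and pressed fully home, and I have handed the job in at about 12 s of the 51 s. I swept one petal about 124° clockwise with the shut fingertips until the notch stood over the pin. I then pressed the boss down and lifted the hand clear to 0.17 m.

- **Alignment:** before the press, the notch was about 0.6° to 1° from the pin in the wrist view; the notch's clearance is about 3°. Afterwards the pin showed standing in the notch.
- **Press:** the force rose to 21 N with the fingertip at z = 0.0457, against a home height of 0.046. In the scene camera the rim now fits a plate top of 0.030 with the same centre that 0.041 gave at the start. That is the full 11 mm of travel.
- **Bystanders:** all four matched their starting images with no shift. The pillbox match was weaker (0.85), which I put down to the arm's shadow.
- **Disagreements:** the different views put the rose's axis up to 5 mm apart, so I pressed at a middle estimate. During the turn there was one brief 2.8 N push up on the fingertip, so the finger bore lightly down on the rose there. I raised it 1 mm and it did not recur.

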